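# Offer up the profile arm to the cup jigger

## Robot

A 6-joint arm with a two-finger parallel gripper is mounted at the origin on the work surface. World frame = base frame: x ahead of the robot, y to its left, z up, the work surface at z = 0. Lengths are in mm, angles in degrees, forces in N, time in s.
With the tool pointing down it reaches from about 350 to 850 mm from the base axis. Payload 8.1 kg.
Tool frame: the origin (TCP) lies at the very end of the fingers, on their centre line; the grasp point (between the pads) lies 19 mm behind it (r.grasp_offset is the distance from the TCP to the grasp point, in mm); z points along the fingers, y is the line along which they close (so a half turn about z gives the same grasp; the last joint's range is limited). The gripper opens to 85 mm and grips with 20 to 120 N. Pads are 22 mm wide; open, the fingers measure 114 mm over their backs; the gripper's body (76 mm by 85 mm) begins 54 mm behind the grasp point. The pads swing forward as they close: fully open they stand 13 mm farther back than shut.
Start: joints at [71.253, 7.471, 85.268, -0, 87.261, -4.893], TCP at [143.648, 582.555, 231.292] pointing down, gripper open.
Joint ranges: [-169.43, 169.43], [-51.17, 129.36], [1.28, 143.12], [-76.62, 256.62], [0, 156.53], [-152.29, 152.29]. Speed limits (degrees/s): [136.94, 136.94, 159.86, 180, 180, 180].

## Interface

Orientations are given as [roll, pitch, yaw] about the fixed x, y, z axes, in that order (R = Rz(yaw) Ry(pitch) Rx(roll)).
In Python, from bench import r gives the robot as it stands.
- The arm moves only by the tool carry_out, never from a script. Its argument "commands" is a list of rows, each an object with "jaw": the finger opening in m, from 0 to 0.0854; "translation": the shift along the tool's x, y, z in m, a list of three; "spin": the turn about the tool's z in rad. A call has exactly 8 rows; each row shifts and turns the commanded pose from where the row before left it, along the tool's axes as they then stand; what a row does not reach is not made up. A row lasts 1/12 s, in which the tool goes at most 41.7 mm and 7.16 degrees, less where a joint would pass 70% of its speed; a pose out of reach is approached as far as the arm can. A call is refused whole if a number of a shift passes 0.0417 or a number of a turn 0.125, either way. A call with a gripper value outside its range is refused whole. The fingers move at their own pace and stop on an object; "squeeze" is the grip in N (left out, the last holds). Time passes only in rows, so rows that do not move let the fingers close, or fill a call up. It gives the time, the measured TCP pose, the force, the opening and the grip force at its end, in the units of the state.
- r.sense(): the state, without advancing time (a new reading comes with each control period).
- r.snapshot(name): name is "scene" or "side" or "wrist"; returns a dict with "pixels" (420x560x3 uint8, blue, green, red), "K" (3x3 intrinsics, pixels), "extrinsics" (4x4, takes a point from camera to world coordinates). Camera axes: x right, y down, z forward; pixel columns grow to the right and rows downward; lengths in mm; the calibration is good to about 2 mm. The wrist camera is an equidistant fisheye: a pixel r from the principal point sees the ray r / f radians off the axis. A picture is of the moment at which its call begins. There is no depth.
- r.hand_in(): hands the job in; it is judged then, once.
Trained networks look in a picture, given as the dict that the camera call returned (one of the last four; its "shot" number tells which), for a name from the list of things; names that differ only in an ending like _2 or _b are one class to them, and where a whole thing is asked for, a point or a joint stands for the part that bears it (a point fixed in the world has none). Each returns a list of dicts, best first, with "score" (0 to 1); they miss things now and then, are a little off and sometimes report something else, mostly with a low value. They report only what shows in the picture. A call takes as long as a camera call.
- r.spot_in(picture, target): "xy" ([column, row] in pixels, amid what is visible of it).
- r.regions_of(picture, target): "pixels" (420x560 bool, what is visible of it) and "xy" ([column, row] in pixels, amid what is visible of it).
- r.landmark_of(picture, target): "xy" ([column, row] in pixels: a listed point, or the origin of a listed thing).
The state is a dict: "time": time; "joint_pos": joint angles; "qd": joint speeds; "joint_efforts": joint torques, N m; "tool_pos": TCP position; "tcp_rot": TCP orientation; "ft_force": force on the tool from outside, world axes, zero at the start; "wrist_torque": the same for the moment, N m; "finger_gap": finger opening in mm; "grip_force": force on a finger pad.
Only numpy, scipy, OpenCV 4.12 (cv2) and the standard library are available. Lean on these libraries where they do the work, as an engineer would, in place of code of your own. Each camera call takes 0.05 s, during which the arm holds its last target. There are 200 camera calls.

## Task

Get the cup jigger ready for its arm: turn the fork on top of the post until its pointer lines up with the index rib on the collar, so that the slot points at the wheel head. Then pick the profile arm up from its wooden rack by its balance point and hold it level over the jigger, as it will be fitted: its eye straight above the fork with about 3 cm of air between them, its blade over the centre of the mould on the wheel head. Finish while still holding it there, steady, so that I can put in the pin; do not knock the arm against the jigger, and leave the other things on the bench where they are.

Things in the scene. Friction and masses are not known exactly. Their poses are not given: they have to be found in the camera images.
- jigger: small bench jigger, fixed to the bench: grey base casting 330 x 170 x 20 mm. Origin: centre of the base's underside; x runs along the base from the post to the wheel head, z up. Steel post 32 mm dia at x = -75 mm, ending in a round steel index collar (80 mm dia, top at z = 112 mm) with a dark raised rib, 11 x 4 mm, on the side facing the wheel head; the swivel fork sits on the collar
- fork (a joint): angle (rad) of the swivel fork about the post's vertical axis, positive counter-clockwise from above; 0 = its pointer lines up with the index rib and the slot points at the wheel head. Starts at 0.45 to 1.35. Turns 1.7 rad either way, no stop at the mark; stiff (0.12 N m of friction), stays where it is left. Its round foot, 42 mm dia, has a pointed lug (the pointer), 10 mm wide, sticking out 10 mm
- fork_top (a point): on the fork's axis, level with the tops of its cheeks (164.5 mm above the bench); x axis along the slot, to the side of the pointer lug. Dark steel fork: two upright cheeks, each 36 mm long (along the slot), 9 mm thick, 40 mm high, with a 14 mm slot between; 32 mm over the outsides of the cheeks: pinch there from above
- head_centre (a point): on the wheel head's vertical axis (x = +85 mm on the jigger), level with the mould's rim, 111 mm above the bench. Wheel head: grey round housing 124 mm dia, aluminium cup head 108 mm dia, white hollow plaster mould 88 mm dia. A switch box, 54 mm high, stands on the base between post and head at its -y edge
- rack: wooden rack fixed to the bench, carries the profile arm: plank 230 x 110 x 16 mm with two notched uprights 14 mm thick, 70 mm wide, 102 mm high; notches 14 mm wide, floor at z = 90 mm. x along the plank as the arm's x; origin on the bench under the arm's balance point; uprights at x = -46 and +136 mm, plank from x = -70 to +160 mm
- profile_arm: profile arm, 380 mm long, about 0.8 kg, lying level in the rack, 100 mm above the bench. Origin: centre of its eye (steel boss 28 mm dia, 12 mm thick, with the pin hole); x along the bar to the handle, z up. Aluminium bar 10 mm wide (y), 20 mm high, x = -80 to 225 mm; steel counterweight 34 mm dia, x = -80 to -50 mm; wooden handle 24 mm dia, x = 225 to 300 mm
- balance (a point): balance point of the profile arm: on the bar's middle, 76 mm from the eye's centre towards the blade (the middle of the arm's length is at 110 mm); the bare bar here is free on both sides, 10 mm wide to grip
- blade (a point): lowest point of the profile blade, 160 mm from the eye along the arm and 65 mm below the bar's middle: dark steel plate 36 mm wide, 4 mm thick, rounded below, hanging from a steel clamp block 40 x 28 x 34 mm on the bar
- spare_mould: spare white plaster cup mould, 92 mm dia, 55 mm high, bystander; origin at the centre of its underside
- pin: loose T-shaped steel pin, 50 mm long, lying on the bench, bystander; origin at its middle on the bench
- trimming_tool: loop trimming tool, wooden handle 120 mm long with a steel loop, lying, bystander; origin under the handle's middle
- water_bowl: white bowl 116 mm dia, 55 mm high, bystander; origin at the centre of its underside
- cup: terracotta cup 72 mm dia, 78 mm high, bystander; origin at the centre of its underside
- paddle: flat wooden beating paddle 285 mm long, lying, bystander; origin on its underside near the middle
- rib: flat wooden throwing rib 145 x 50 x 6 mm, lying, bystander; origin at the centre of its underside

How it is judged:
By the outcome, as a careful person would: the job done as asked, in the order asked, and still so for the second after the job is handed in, while the arm keeps its last pose, push and grip.
It also fails if it takes over 54 s, if anything falls off the work surface, if the arm or the gripper's body presses on something with over 40 N, if the wrist force passes 120 N, or if a joint passes its speed limit or range.

## Working session

There is one attempt and no reset: what is moved stays moved. The work goes in short steps, Python scripts to look and compute and a tool call to move; the robot and the scene stay as the last step left them, time stands still between calls to the robot, and variables do not carry over. Pictures are saved under pics/ and viewed, at most 10 in all, crops included, and the job is handed in when it is done.

Besides the shell and the picture viewer there is one more tool, called after "Call:" as a command line: name --argument value ..., lists and objects as JSON in quotes. carry_out: Moves the arm, as the interface text tells. Its arguments: {"type":"object","properties":{"commands":{"type":"array","items":{"type":"object","properties":{"jaw":{"type":"number"},"translation":{"type":"array","items":{"type":"number"}},"spin":{"type":"number"}}}},"squeeze":{"type":"number"}},"required":["commands"]}

```bash
mkdir -p pics; ls
cat > h.py <<'E'
import numpy as np, cv2
from bench import r
def ray(p,xy):
    K=np.array(p["K"]);E=np.array(p["extrinsics"])
    d=np.array([(xy[0]-K[0,2])/K[0,0],(xy[1]-K[1,2])/K[1,1],1.])
    if p.get("fish"):
        q=d[:2];t=np.hypot(*q);d=np.array([*(q/max(t,1e-9)*np.sin(t)),np.cos(t)])
    d=E[:3,:3]@d;return E[:3,3],d/np.linalg.norm(d)
def atz(p,xy,z):
    o,d=ray(p,xy);return o+d*(z-o[2])/d[2]
def tri(rs):
    A=sum(np.eye(3)-np.outer(d,d) for o,d in rs);b=sum((np.eye(3)-np.outer(d,d))@o for o,d in rs)
    x=np.linalg.solve(A,b);return x,[float(np.linalg.norm((np.eye(3)-np.outer(d,d))@(x-o))) for o,d in rs]
def snap(n):
    p=r.snapshot(n);p["fish"]=n=="wrist";return p
def proj(p,X):
    K=np.array(p["K"]);E=np.linalg.inv(np.array(p["extrinsics"]));c=E[:3,:3]@np.array(X)+E[:3,3]
    if p.get("fish"):
        t=np.arctan2(np.hypot(c[0],c[1]),c[2]);u=c[:2]/np.hypot(c[0],c[1])*t
    else: u=c[:2]/c[2]
    return np.array([K[0,0]*u[0]+K[0,2],K[1,1]*u[1]+K[1,2]])
E
python3 - <<'E'
from h import *
np.set_printoptions(precision=1,suppress=True)
ps={n:snap(n) for n in("scene","side","wrist")}
for n,p in ps.items():
    cv2.imwrite(f"pics/{n}0.png",p["pixels"]);print(n,p.keys(),np.array(p["extrinsics"])[:3,3])
cv2.imwrite("pics/both.png",cv2.resize(np.vstack([ps["scene"]["pixels"],ps["side"]["pixels"]]),None,fx=.7,fy=.7))
for t in["jigger","fork_top","head_centre","rack","profile_arm","balance","blade","pin","water_bowl","cup","spare_mould","paddle","rib","trimming_tool"]:
    rs=[];out=[]
    for n,p in ps.items():
        l=r.landmark_of(p,t)
        if l: out.append((n,np.round(l[0]["xy"]).tolist(),round(l[0]["score"],2)))
        if l and l[0]["score"]>.3: rs.append(ray(p,l[0]["xy"]))
    print(t,out,*(tri(rs) if len(rs)>1 else []))
E
```

```text
pics
scene dict_keys(['pixels', 'K', 'extrinsics', 'shot', 'fish']) [1930.8  825.7 1450.7]
side dict_keys(['pixels', 'K', 'extrinsics', 'shot', 'fish']) [ 307.5 -916.8 1199. ]
wrist dict_keys(['pixels', 'K', 'extrinsics', 'shot', 'fish']) [ 76.7 599.5 373.1]
jigger [('scene', [239.0, 214.0], 0.78), ('side', [295.0, 280.0], 0.7)] [ 576.3 -163.4   -1.3] [8.434545250440104, 8.434545250440346]
fork_top [('side', [310.0, 271.0], 0.55)]
head_centre [('scene', [324.0, 219.0], 0.69), ('side', [282.0, 245.0], 0.87)] [523.   98.7 -22.3] [96.09610746581136, 96.09610746581147]
rack [('scene', [337.0, 246.0], 0.76)]
profile_arm [('scene', [329.0, 214.0], 0.81), ('side', [248.0, 186.0], 0.97)] [518.9 206.6 102.4] [2.013220020296067, 2.0132200202960555]
balance [('scene', [342.0, 225.0], 0.92), ('side', [254.0, 171.0], 0.95)] [554.8 276.4 104.1] [4.624678842764029, 4.624678842764191]
blade [('scene', [356.0, 249.0], 0.85)]
pin [('scene', [240.0, 213.0], 0.3), ('side', [294.0, 284.0], 0.44)]
water_bowl [('scene', [219.0, 254.0], 0.83), ('side', [356.0, 254.0], 0.96)] [ 802.1 -118.4  -12.9] [2.931841268101927, 2.931841268101783]
cup [('scene', [323.0, 286.0], 0.76), ('side', [312.0, 176.0], 0.64)] [784.3 302.2  -3.6] [14.344117014338163, 14.344117014338021]
spare_mould [('scene', [287.0, 264.0], 0.59), ('side', [314.0, 203.0], 0.82)] [742.6 143.2   1.6] [4.365900229560206, 4.365900229560169]
paddle [('scene', [428.0, 261.0], 0.87), ('side', [212.0, 144.0], 0.56)] [462.6 604.1  -5.5] [4.2928993257928765, 4.292899325792629]
rib [('scene', [196.0, 174.0], 0.72), ('side', [283.0, 408.0], 0.67)] [ 416.8 -512.1  -21.2] [0.6481072792097912, 0.6481072792100757]
trimming_tool [('scene', [169.0, 196.0], 0.44), ('side', [355.0, 379.0], 0.71)] [ 622.5 -507.    -3.1] [1.4529069778770687, 1.4529069778770436]
```

View pics/both.png

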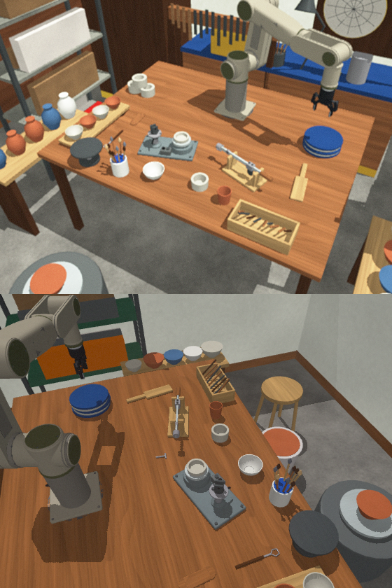

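View pics/wrist0.png

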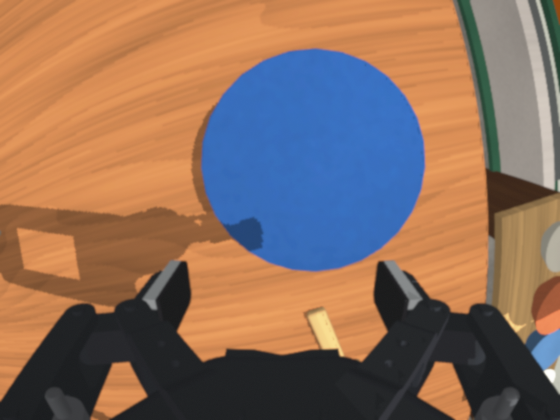

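The scene view shows the jigger, with the post at about (218,186) and the head at (258,200). The arm in its rack lies around (340,228). In the side view the head is at (282,247), the fork at (310,271), and the rack and arm at (254,175). The wrist view shows only the blue plates. The landmark the network gave for head_centre in the scene view was wrong, because it sits on the arm. I'll work from known heights instead.

Run:
```python
from h import *
np.set_printoptions(precision=1,suppress=True)
s=snap("scene");d=snap("side")
print("head",atz(d,[282,247],111),atz(s,[258,195],111))
print("fork",atz(d,[310,271],164.5),atz(s,[218,180],164.5))
print("eye",atz(d,[248,186],100),atz(s,[329,214],100)); print("bal",atz(d,[254,171],100),atz(s,[342,225],100))
print("blade",atz(s,[356,249],35))
for t in("fork_top","head_centre"):
  for p in(s,d): print(t,[(np.round(l["xy"]),round(l["score"],2)) for l in r.landmark_of(p,t)])
e=r.sense();print(e["time"],e["tcp_rot"],e["tool_pos"],e["finger_gap"])
p=snap("wrist");print(np.array(p["extrinsics"]),np.array(p["K"]))
```

```text
head [547.  -99.4 111. ] [553.7 -88.1 111. ]
fork [ 583.5 -245.4  164.5] [ 602.6 -242.   164.5]
eye [518.6 206.5 100. ] [513. 207. 100.]
bal [559.4 275.5 100. ] [546.8 277.2 100. ]
blade [577.3 352.3  35. ]
fork_top [(array([219., 177.]), 0.54)]
fork_top [(array([314., 272.]), 0.53)]
head_centre [(array([264., 194.]), 0.68)]
head_centre [(array([282., 244.]), 0.82)]
2.55 [180.    0.  166.1] [143.6 582.6 231.3] 85.15894475834708
[[  0.2   0.9   0.3  76.8]
 [  1.   -0.2  -0.1 599.7]
 [  0.    0.3  -1.  374.1]
 [  0.    0.    0.    1. ]] [[325.2   0.  281.8]
 [  0.  325.2 210.2]
 [  0.    0.    1. ]]
```

Call:
carry_out --commands '[{"translation":[-0.0357,-0.0116,-0.0063],"jaw":0.085},{"translation":[-0.0357,-0.0116,-0.0063],"jaw":0.085},{"translation":[-0.0357,-0.0116,-0.0063],"jaw":0.085},{"translation":[-0.0357,-0.0116,-0.0063],"jaw":0.085},{"translation":[-0.0357,-0.0116,-0.0063],"jaw":0.085},{"translation":[-0.0357,-0.0116,-0.0063],"jaw":0.085},{"translation":[-0.0357,-0.0116,-0.0063],"jaw":0.085},{"translation":[-0.0357,-0.0116,-0.0063],"jaw":0.085}]'

```text
invalid input
```

Call:
carry_out --commands '[{"translation":[-0.0357,-0.0116,-0.0063],"jaw":0.085},{"translation":[-0.0357,-0.0116,-0.0063],"jaw":0.085},{"translation":[-0.0357,-0.0116,-0.0063],"jaw":0.085},{"translation":[-0.0357,-0.0116,-0.0063],"jaw":0.085},{"translation":[-0.0357,-0.0116,-0.0063],"jaw":0.085},{"translation":[-0.0357,-0.0116,-0.0063],"jaw":0.085},{"translation":[-0.0357,-0.0116,-0.0063],"jaw":0.085},{"translation":[0,0,0],"jaw":0.085}]'

```text
invalid input
```

Run:
```python
from h import *
np.set_printoptions(precision=1,suppress=True)
p=snap("wrist");cv2.imwrite("pics/w1.png",p["pixels"])
for t,z in(("profile_arm",100),("balance",100),("blade",35),("rack",0),("head_centre",111),("fork_top",164.5)):
  print(t,[(np.round(l["xy"]),round(l["score"],2),atz(p,l["xy"],z)) for l in r.landmark_of(p,t)[:2]])
e=r.sense();print(e["time"],e["tcp_rot"],e["tool_pos"],e["ft_force"],e["joint_pos"])
```

```text
profile_arm []
balance []
blade []
rack []
head_centre []
fork_top []
2.95 [180.    0.  166.1] [143.6 582.6 231.3] [-0.8  0.7 -0.3] [71.3  7.5 85.3 -0.  87.3 -4.9]
```

View pics/w1.png

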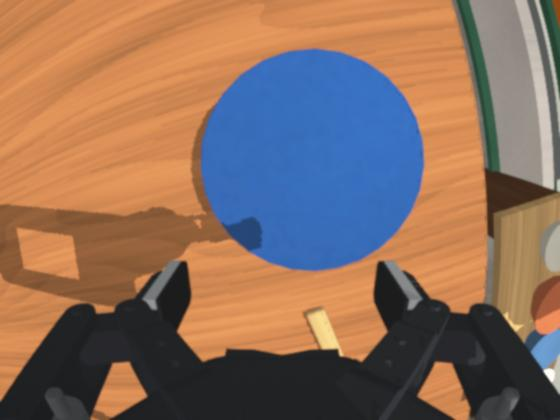

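The call was refused, probably because the rows had no spin value. The wrist picture hasn't changed: plates at (312,160). I'll add spin to every row.

Call:
carry_out --commands '[{"translation":[-0.0357,-0.0116,-0.0063],"spin":0,"jaw":0.085},{"translation":[-0.0357,-0.0116,-0.0063],"spin":0,"jaw":0.085},{"translation":[-0.0357,-0.0116,-0.0063],"spin":0,"jaw":0.085},{"translation":[-0.0357,-0.0116,-0.0063],"spin":0,"jaw":0.085},{"translation":[-0.0357,-0.0116,-0.0063],"spin":0,"jaw":0.085},{"translation":[-0.0357,-0.0116,-0.0063],"spin":0,"jaw":0.085},{"translation":[-0.0357,-0.0116,-0.0063],"spin":0,"jaw":0.085},{"translation":[-0.0357,-0.0116,-0.0063],"spin":0,"jaw":0.085}]'

```text
time: 3.62
tool_pos: [400.1, 422.9, 282.2]
tcp_rot: [180.0, 0.0, 166.2]
ft_force: [0.7, 1.1, 1.2]
finger_gap: 84.9
grip_force: 0.0
```

Call:
carry_out --commands '[{"translation":[-0.0357,-0.0116,-0.0063],"spin":0,"jaw":0.085},{"translation":[-0.0357,-0.0116,-0.0063],"spin":0,"jaw":0.085},{"translation":[-0.0357,-0.0116,-0.0063],"spin":0,"jaw":0.085},{"translation":[-0.0357,-0.0116,-0.0063],"spin":0,"jaw":0.085},{"translation":[-0.0357,-0.0116,-0.0063],"spin":0,"jaw":0.085},{"translation":[-0.0357,-0.0116,-0.0063],"spin":0,"jaw":0.085},{"translation":[-0.0357,-0.0116,-0.0063],"spin":0,"jaw":0.085},{"translation":[0,0,0],"spin":0,"jaw":0.085}]'

```text
time: 4.28
tool_pos: [626.9, 280.2, 325.3]
tcp_rot: [-179.9, 0.1, 165.8]
ft_force: [-0.1, 0.3, -0.8]
finger_gap: 85.1
grip_force: 0.0
```

Run:
```python
from h import *
np.set_printoptions(precision=1,suppress=True)
p=snap("wrist");cv2.imwrite("pics/w1.png",p["pixels"])
for t,z in(("profile_arm",100),("balance",100),("blade",35),("rack",0)):
  print(t,[(np.round(l["xy"]),round(l["score"],2),atz(p,l["xy"],z)) for l in r.landmark_of(p,t)[:2]])
e=r.sense();print(e["time"],e["tcp_rot"],e["tool_pos"],e["ft_force"],e["joint_pos"])
```

```text
profile_arm [(array([193., 124.]), 0.57, array([537.1, 197.9, 100. ]))]
balance [(array([258., 119.]), 0.86, array([552.9, 272. , 100. ])), (array([214., 258.]), 0.39, array([701.1, 173.5, 100. ]))]
blade []
rack [(array([262., 116.]), 0.88, array([548.5, 271.9,   0. ]))]
4.5333 [180.   -0.  166.2] [621.1 286.2 325.7] [ 0.1 -0.6 -0.9] [ 20.4  19.9  61.1   0.   99.  -55.8]
```

View pics/w1.png

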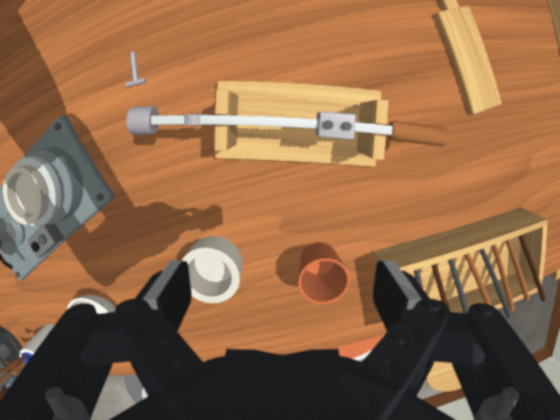

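The wrist view shows the rack with the arm. The counterweight is at (142,120), the eye at (193,119), the clamp at (337,125) and the handle end at (445,135). The jigger is at the left edge, so I'll go there next.

Call:
carry_out --commands '[{"translation":[-0.0134,-0.0369,0],"spin":0,"jaw":0.085},{"translation":[-0.0134,-0.0369,0],"spin":0,"jaw":0.085},{"translation":[-0.0134,-0.0369,0],"spin":0,"jaw":0.085},{"translation":[-0.0134,-0.0369,0],"spin":0,"jaw":0.085},{"translation":[-0.0134,-0.0369,0],"spin":0,"jaw":0.085},{"translation":[-0.0134,-0.0369,0],"spin":0,"jaw":0.085},{"translation":[-0.0134,-0.0369,0],"spin":0,"jaw":0.085},{"translation":[-0.0134,-0.0369,0],"spin":0,"jaw":0.085}]'

```text
time: 5.2
tool_pos: [654.7, -27.0, 326.4]
tcp_rot: [180.0, 0.0, 166.3]
ft_force: [0.2, 1.1, 0.3]
finger_gap: 85.0
grip_force: 0.0
```

Call:
carry_out --commands '[{"translation":[-0.0134,-0.0369,0],"spin":0,"jaw":0.085},{"translation":[-0.0134,-0.0369,0],"spin":0,"jaw":0.085},{"translation":[-0.0134,-0.0369,0],"spin":0,"jaw":0.085},{"translation":[-0.0134,-0.0369,0],"spin":0,"jaw":0.085},{"translation":[-0.0134,-0.0369,0],"spin":0,"jaw":0.085},{"translation":[-0.0134,-0.0369,0],"spin":0,"jaw":0.085},{"translation":[0,0,0],"spin":0,"jaw":0.085},{"translation":[0,0,0],"spin":0,"jaw":0.085}]'

```text
time: 5.87
tool_pos: [679.9, -262.1, 324.8]
tcp_rot: [180.0, -0.1, 166.0]
ft_force: [0.6, -0.7, -0.9]
finger_gap: 85.1
grip_force: 0.0
```

Run:
```python
from h import *
np.set_printoptions(precision=1,suppress=True)
p=snap("wrist");np.save("pics/fork.npy",p,allow_pickle=True)
cv2.imwrite("pics/w2.png",p["pixels"])
for t,z in(("fork_top",164.5),("head_centre",111),("jigger",0)):
  print(t,[(np.round(l["xy"]),round(l["score"],2),atz(p,l["xy"],z)) for l in r.landmark_of(p,t)[:2]])
e=r.sense();print(e["time"],e["tcp_rot"],e["tool_pos"],e["joint_pos"])
```

```text
fork_top [(array([279., 101.]), 0.66, array([ 594.9, -242.8,  164.5]))]
head_centre [(array([399.,  34.]), 0.94, array([541.5, -90.4, 111. ]))]
jigger [(array([326.,  82.]), 0.68, array([ 573.1, -170.2,    0. ]))]
6.0667 [180.    0.  166.3] [ 680.7 -258.8  326.6] [ -24.9   27.7   51.2    0.   101.1 -101.1]
```

View pics/w2.png

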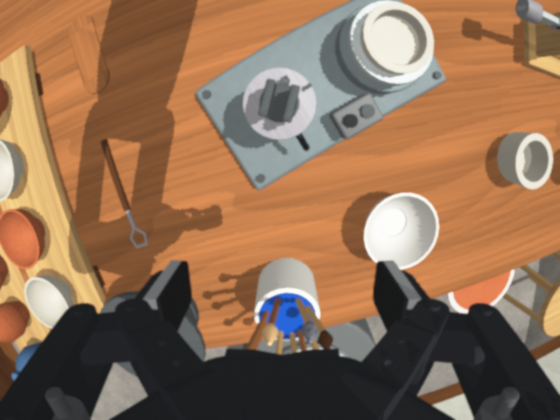

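The wrist view shows the collar at (280,103) with the fork on it at about (279,99). The head is at (395,42) and the switch box at (357,117). I'll enlarge the fork and overlay a model on it.

Run:
```python
from h import *
p=np.load("pics/fork.npy",allow_pickle=True).item()
im=p["pixels"];S=7;x0,y0=225,50
c=cv2.resize(im[y0:y0+80,x0:x0+110],None,fx=S,fy=S,interpolation=cv2.INTER_CUBIC)
F=np.array([594.9,-242.8]);th=np.deg2rad(109.3)
def dr(X,col):
    q=(proj(p,X)-[x0,y0]+.5)*S;cv2.circle(c,tuple(int(v) for v in q),2,col,-1)
for a in np.arange(0,360,5): dr([*(F+40*np.array([np.cos(np.deg2rad(a)),np.sin(np.deg2rad(a))])),112],(0,0,255))
for rr in range(0,60,3): dr([*(F+rr*np.array([np.cos(th),np.sin(th)])),112],(0,255,255))
dr([*F,164.5],(0,255,0))
cv2.imwrite("pics/c2.png",c)
```

```text
(no output)
```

View pics/c2.png

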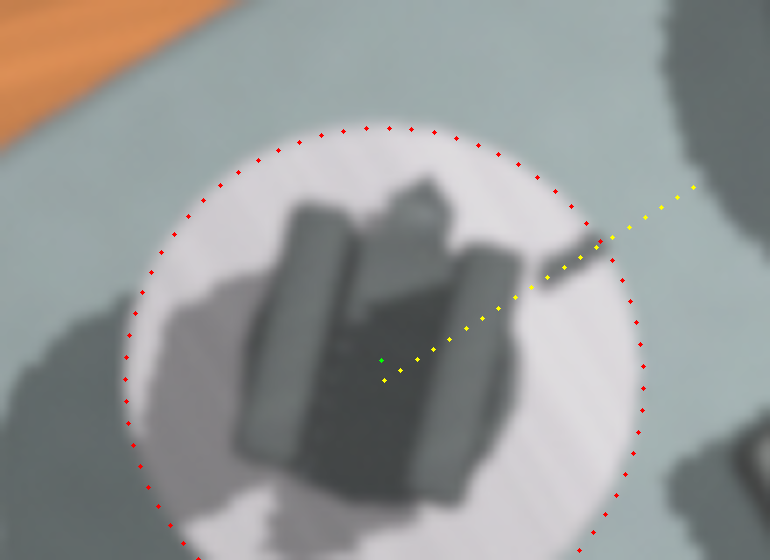

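The overlay fits: the red circle falls on the collar edge and the yellow line runs along the rib. The pointer tip is at crop (428,180), and the cheek ends are at (265,460)/(325,210) and (440,495)/(488,250).

Run:
```python
from h import *
np.set_printoptions(precision=1,suppress=True)
p=np.load("pics/fork.npy",allow_pickle=True).item()
F=np.array([594.9,-242.8]);w=lambda q,z:atz(p,[q[0]/7+225-.5,q[1]/7+50-.5],z)[:2]
an=lambda v:np.degrees(np.arctan2(v[1],v[0]))
for a in((545,283),(573,262),(600,240)): print("rib",an(w(a,115)-F),np.linalg.norm(w(a,115)-F))
for z in(116,122): print("ptr",an(w((428,180),z)-F),np.linalg.norm(w((428,180),z)-F))
A=[w(a,164.5) for a in((265,460),(325,210),(440,495),(488,250))]
print("cheeks",an(A[1]-A[0]),an(A[3]-A[2]),np.linalg.norm(A[1]-A[0]),np.mean(A,0))
print(np.linalg.norm(A[0]-A[2]),np.linalg.norm(A[1]-A[3]))
# arm line
```

```text
rib 108.02590003830106 28.856430254270286
rib 109.01919382226275 34.26825647113139
rib 110.07201864515783 39.66525419739368
ptr 154.03296283880792 31.85021996299627
ptr 153.8392795335697 31.010238675415216
cheeks 152.70688867201926 155.28840268122147 34.375829889173865 [ 593.8 -242.8]
23.497219091232942 21.984943982985023
```

Call:
carry_out --commands '[{"translation":[0.0292,-0.0016,0.02],"spin":0,"jaw":0.085},{"translation":[0.0292,-0.0016,0.02],"spin":0,"jaw":0.085},{"translation":[0.0292,-0.0016,0.02],"spin":0,"jaw":0.085},{"translation":[0,0,0.0333],"spin":0.107,"jaw":0.085},{"translation":[0,0,0.0333],"spin":0.107,"jaw":0.085},{"translation":[0,0,0],"spin":0,"jaw":0.085},{"translation":[0,0,0],"spin":0,"jaw":0.085},{"translation":[0,0,0],"spin":0,"jaw":0.085}]'

```text
time: 6.73
tool_pos: [595.3, -244.3, 201.8]
tcp_rot: [-180.0, 0.1, 154.2]
ft_force: [0.6, 0.1, 0.2]
finger_gap: 85.5
grip_force: 0.0
```

Run:
```python
from h import *
np.set_printoptions(precision=2,suppress=True)
p=snap("wrist");np.save("pics/fork2.npy",p,allow_pickle=True)
for t,z in(("fork_top",164.5),("head_centre",111)):
  print(t,[(np.round(l["xy"]),round(l["score"],2),atz(p,l["xy"],z)) for l in r.landmark_of(p,t)[:2]])
for i in range(4):
  e=r.sense();print(e["time"],e["tcp_rot"],e["tool_pos"],e["joint_pos"])
```

```text
fork_top [(array([281., 237.]), 0.8, array([ 594.22, -243.63,  164.5 ]))]
head_centre []
6.8833 [-179.99    0.28  154.02] [ 595.93 -245.23  202.56] [-26.92  14.8   79.99  -0.    84.93 -90.94]
6.8833 [-179.99    0.28  154.02] [ 595.93 -245.23  202.56] [-26.92  14.8   79.99  -0.    84.93 -90.94]
6.8833 [-179.99    0.28  154.02] [ 595.93 -245.23  202.56] [-26.92  14.8   79.99  -0.    84.93 -90.94]
6.8833 [-179.99    0.28  154.02] [ 595.93 -245.23  202.56] [-26.92  14.8   79.99  -0.    84.93 -90.94]
```

Call:
carry_out --commands '[{"translation":[0.001,0.0005,0.022],"spin":0,"jaw":0.085},{"translation":[0,0,0.022],"spin":0,"jaw":0.085},{"translation":[0,0,0.02],"spin":0,"jaw":0.085},{"translation":[0,0,0],"spin":0,"jaw":0.06},{"translation":[0,0,0],"spin":0,"jaw":0.03},{"translation":[0,0,0],"spin":0,"jaw":0.02},{"translation":[0,0,0],"spin":0,"jaw":0.02},{"translation":[0,0,0],"spin":0,"jaw":0.02}]' --squeeze 40

```text
time: 7.55
tool_pos: [595.0, -244.4, 138.0]
tcp_rot: [180.0, 0.2, 153.9]
ft_force: [1.3, 0.5, 3.6]
finger_gap: 31.6
grip_force: 40.4
```

Call:
carry_out --commands '[{"translation":[0,0,0],"spin":0.11,"jaw":0.02},{"translation":[0,0,0],"spin":0.11,"jaw":0.02},{"translation":[0,0,0],"spin":0.11,"jaw":0.02},{"translation":[0,0,0],"spin":0.11,"jaw":0.02},{"translation":[0,0,0],"spin":0.11,"jaw":0.02},{"translation":[0,0,0],"spin":0.11,"jaw":0.02},{"translation":[0,0,0],"spin":0.12,"jaw":0.02},{"translation":[0,0,0],"spin":0,"jaw":0.02}]'

```text
time: 8.22
tool_pos: [594.0, -245.2, 138.0]
tcp_rot: [179.9, 0.2, 108.7]
ft_force: [-3.4, -1.1, 6.5]
finger_gap: 31.5
grip_force: 41.2
```

Run:
```python
from h import *
p=snap("wrist");cv2.imwrite("pics/w3.png",p["pixels"]);e=r.sense();print(e["time"],e["tcp_rot"],e["tool_pos"],e["wrist_torque"],e["finger_gap"],e["joint_pos"][5])
p["pixels"]
c=cv2.resize(p["pixels"][130:330,180:400],None,fx=3,fy=3,interpolation=cv2.INTER_CUBIC);cv2.imwrite("pics/c3.png",c)
```

```text
8.2667 [179.93326374   0.18023786 109.04810202] [ 594.06207944 -245.20815962  138.00558417] [-0.32806787  0.84333893 -0.1072022 ] 31.046224130257755 -45.98735223978597
```

View pics/c3.png

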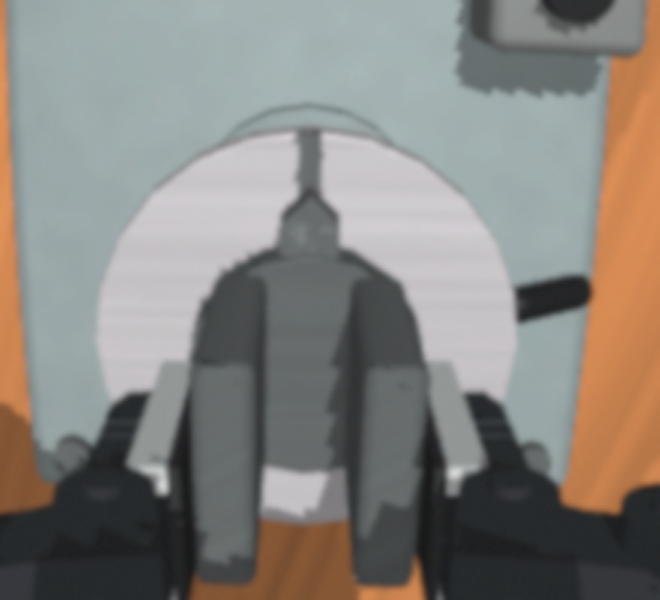

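In the crop the pointer tip at (309,190) lies on the rib, which runs from (311,130) to (309,190), so the fork is aligned. I'll release, lift, and check it again from above.

Call:
carry_out --commands '[{"translation":[0,0,0],"spin":0,"jaw":0.06},{"translation":[0,0,0],"spin":0,"jaw":0.085},{"translation":[0,0,0],"spin":0,"jaw":0.085},{"translation":[0,0,0],"spin":0,"jaw":0.085},{"translation":[0,0,-0.03],"spin":0,"jaw":0.085},{"translation":[-0.01,0,-0.04],"spin":0,"jaw":0.085},{"translation":[-0.04,0,-0.01],"spin":0,"jaw":0.085},{"translation":[0,0,0],"spin":0,"jaw":0.085}]'

```text
time: 8.93
tool_pos: [612.7, -296.8, 220.4]
tcp_rot: [179.7, 0.5, 109.1]
ft_force: [1.3, 0.3, 0.7]
finger_gap: 85.2
grip_force: 0.0
```

Run:
```python
from h import *
np.set_printoptions(precision=2,suppress=True)
p=snap("wrist");np.save("pics/fork3.npy",p,allow_pickle=True);e=r.sense();print(e["time"],e["tcp_rot"],e["tool_pos"])
for t,z in(("fork_top",164.5),("head_centre",111),("jigger",0)):
  print(t,[(np.round(l["xy"]),round(l["score"],2),atz(p,l["xy"],z)) for l in r.landmark_of(p,t)[:2]])
q=proj(p,[594.3,-243.8,120]);x0,y0=int(q[0])-80,max(0,int(q[1])-90)
c=cv2.resize(p["pixels"][y0:y0+140,x0:x0+160],None,fx=4,fy=4,interpolation=cv2.INTER_CUBIC)
F=np.array([594.3,-243.8]);th=np.deg2rad(109.2)
for rr in range(0,60,3):
    k=(proj(p,[*(F+rr*np.array([np.cos(th),np.sin(th)])),114])-[x0,y0]+.5)*4;cv2.circle(c,tuple(int(v) for v in k),1,(0,255,255),-1)
cv2.imwrite("pics/c4.png",c);print(x0,y0)
```

```text
8.9833 [179.84   0.23 109.08] [ 611.41 -294.26  217.69]
fork_top [(array([279., 141.]), 0.7, array([ 593.67, -243.54,  164.5 ]))]
head_centre []
jigger [(array([283.,  62.]), 0.98, array([ 571.52, -170.07,    0.  ]))]
200 47
```

View pics/c4.png

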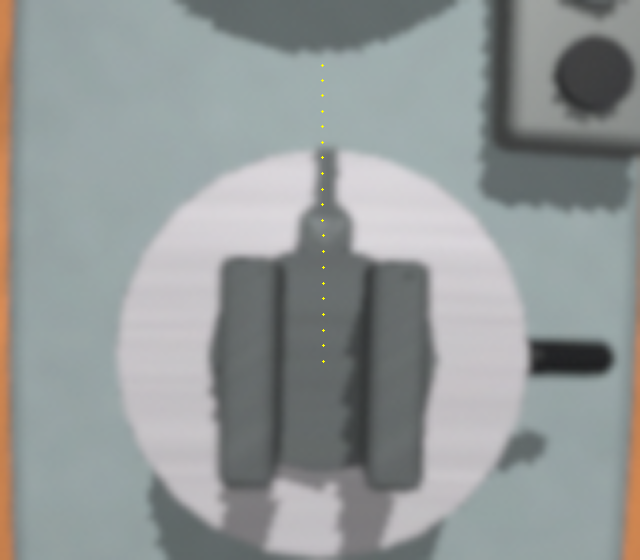

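The view from above shows the pointer tip at (325,205), on the rib's line at (327,180), and the cheeks parallel to it. The fork is done, so I'll go on to the rack.

Call:
carry_out --commands '[{"translation":[0.036,0.003,-0.02],"spin":0,"jaw":0.085},{"translation":[0.036,0.003,-0.02],"spin":0,"jaw":0.085},{"translation":[0.036,0.003,-0.02],"spin":0,"jaw":0.085},{"translation":[0.036,0.003,-0.02],"spin":0,"jaw":0.085},{"translation":[0.036,0.003,-0.02],"spin":0,"jaw":0.085},{"translation":[0.036,0.003,0],"spin":0,"jaw":0.085},{"translation":[0.036,0.003,0],"spin":0,"jaw":0.085},{"translation":[0.036,0.003,0],"spin":0,"jaw":0.085}]'

```text
time: 9.8
tool_pos: [536.4, -8.7, 314.8]
tcp_rot: [-180.0, -0.0, 109.3]
ft_force: [-0.1, 0.6, 0.3]
finger_gap: 85.3
grip_force: 0.0
```

Call:
carry_out --commands '[{"translation":[0.036,0.003,0],"spin":0,"jaw":0.085},{"translation":[0.036,0.003,0],"spin":0,"jaw":0.085},{"translation":[0.036,0.003,0],"spin":0,"jaw":0.085},{"translation":[0.036,0.003,0],"spin":0,"jaw":0.085},{"translation":[0.036,0.003,0],"spin":0,"jaw":0.085},{"translation":[0,0,0],"spin":0.118,"jaw":0.085},{"translation":[0,0,0],"spin":0.118,"jaw":0.085},{"translation":[0,0,0],"spin":0.118,"jaw":0.085}]'

```text
time: 10.47
tool_pos: [491.2, 165.3, 314.0]
tcp_rot: [-179.9, 0.0, 88.8]
ft_force: [-0.2, 0.7, 0.7]
finger_gap: 85.1
grip_force: 0.0
```

Call:
carry_out --commands '[{"translation":[0,0,0],"spin":0.118,"jaw":0.085},{"translation":[0,0,0],"spin":0.118,"jaw":0.085},{"translation":[0,0,0],"spin":0.118,"jaw":0.085},{"translation":[0,0,0],"spin":0.118,"jaw":0.085},{"translation":[0,0,0],"spin":0,"jaw":0.085},{"translation":[0,0,0],"spin":0,"jaw":0.085},{"translation":[0,0,0],"spin":0,"jaw":0.085},{"translation":[0,0,0],"spin":0,"jaw":0.085}]'

```text
time: 11.13
tool_pos: [492.5, 163.9, 314.9]
tcp_rot: [-180.0, 0.0, 62.1]
ft_force: [-0.3, -0.2, -0.5]
finger_gap: 84.9
grip_force: 0.0
```

Run:
```python
from h import *
np.set_printoptions(precision=2,suppress=True)
p=snap("wrist");np.save("pics/arm1.npy",p,allow_pickle=True);e=r.sense();print(e["time"],e["tcp_rot"],e["tool_pos"])
for t,z in(("profile_arm",100),("balance",100),("blade",35),("rack",0)):
  print(t,[(np.round(l["xy"]),round(l["score"],2),atz(p,l["xy"],z)) for l in r.landmark_of(p,t)[:2]])
cv2.imwrite("pics/w4.png",cv2.resize(p["pixels"][:, 100:460],None,fx=1.4,fy=1.4))
```

```text
11.1833 [-179.99    0.01   62.01] [492.66 163.8  315.02]
profile_arm [(array([297., 140.]), 0.75, array([529.98, 198.57, 100.  ]))]
balance [(array([283.,  69.]), 0.73, array([552.32, 275.34, 100.  ]))]
blade [(array([506., 234.]), 0.19, array([777.48, -90.4 ,  35.  ]))]
rack [(array([286.,  76.]), 0.77, array([559.5 , 277.89,   0.  ]))]
```

View pics/w4.png

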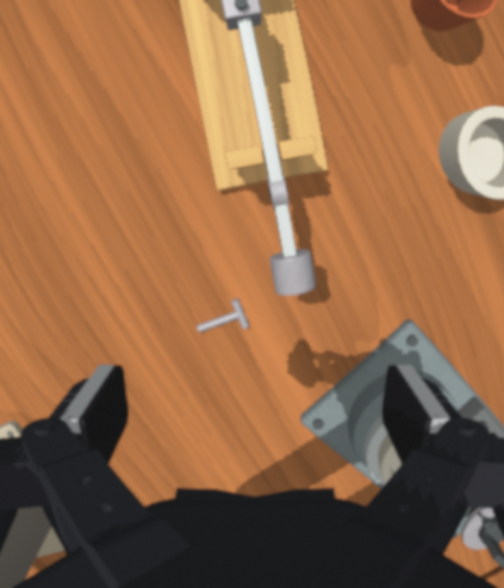

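The wrist view shows the eye boss at view (279,192), the counterweight at (293,272), and the bar running from (291,250) up to the clamp at (244,20). Next I'll fit the bar line numerically.

```bash
cat > bar.py <<'E'
from h import *
def bar(p,eye,yaw,s0=20,s1=120,z=110):
    """scan across the bar top (bright, unsaturated), return fit yaw, offset at s"""
    g=p["pixels"].astype(float);m=g.min(2)  # min channel: bright & grey
    th=np.deg2rad(yaw);u=np.array([np.cos(th),np.sin(th)]);n=np.array([-u[1],u[0]])
    S=[];T=[];W=[];ts=np.arange(-20,20.1,.5)
    for s in np.arange(s0,s1,3.):
        q=np.array([proj(p,[*(eye+s*u+t*n),z]) for t in ts],np.float32)
        v=cv2.remap(m.astype(np.float32),q[:,:1].copy(),q[:,1:].copy(),cv2.INTER_LINEAR).ravel()
        k=v>150
        if 8<=k.sum()<=30: S.append(s);T.append(ts[k].mean());W.append(k.sum()*.5)
    S,T=np.array(S),np.array(T);k=np.ones(len(S),bool)
    for _ in range(4):
        a=np.polyfit(S[k],T[k],1);e=T-np.polyval(a,S);k=abs(e)<1.2
    return yaw+np.degrees(np.arctan(a[0])),[eye+s*u+np.polyval(a,s)*n for s in(0,76)],k.sum(),len(S),np.mean(np.array(W)[k]),S[k][[0,-1]]
E
python3 - <<'E'
from bar import *
np.set_printoptions(precision=2,suppress=True)
p=np.load("pics/arm1.npy",allow_pickle=True).item()
w=lambda v,z:atz(p,[v[0]/1.4+100,v[1]/1.4],z)
for v,z in(((244,22),110),((291,250),110),((279,192),114),((268,195),110),((285,291),117),((276,156),110)): print(v,w(v,z))
for z in(105,110,114): print(z,bar(p,np.array([530.,198.6]),73.8,z=z))
E
```

```text
(244, 22) [572.18 331.64 110.  ]
(291, 250) [520.58 156.74 110.  ]
(279, 192) [532.93 201.32 114.  ]
(268, 195) [524.54 202.86 110.  ]
(285, 291) [501.93 131.41 117.  ]
(276, 156) [543.76 226.47 110.  ]
105 (np.float64(73.11429257238468), [array([531.6 , 198.13]), array([553.68, 270.86])], np.int64(34), 34, np.float64(10.970588235294118), array([ 20., 119.]))
110 (np.float64(73.21495265940283), [array([531.52, 198.16]), array([553.47, 270.92])], np.int64(34), 34, np.float64(10.852941176470589), array([ 20., 119.]))
114 (np.float64(73.14565724709792), [array([531.28, 198.23]), array([553.32, 270.97])], np.int64(34), 34, np.float64(10.75), array([ 20., 119.]))
```

Call:
carry_out --commands '[{"translation":[0.025,0.0042,0.02],"spin":0,"jaw":0.085},{"translation":[0.025,0.0042,0.02],"spin":0,"jaw":0.085},{"translation":[0.026,0.0042,0.02],"spin":0,"jaw":0.085},{"translation":[0,0,0.025],"spin":-0.098,"jaw":0.085},{"translation":[0,0,0],"spin":-0.098,"jaw":0.085},{"translation":[0,0,0],"spin":0,"jaw":0.085},{"translation":[0,0,0],"spin":0,"jaw":0.085},{"translation":[0,0,0],"spin":0,"jaw":0.085}]'

```text
time: 12.05
tool_pos: [540.5, 224.8, 231.5]
tcp_rot: [179.9, -0.1, 72.9]
ft_force: [0.0, 0.1, 0.3]
finger_gap: 84.9
grip_force: 0.0
```

Run:
```python
from bar import *
np.set_printoptions(precision=2,suppress=True)
p=snap("wrist");np.save("pics/arm2.npy",p,allow_pickle=True);e=r.sense();print(e["time"],e["tcp_rot"],e["tool_pos"])
eye=np.array([532.,200.5]);u=np.array([.289,.957])
for t,z in(("profile_arm",100),("balance",100),("blade",35),("rack",0)):
  print(t,[(np.round(l["xy"]),round(l["score"],2),atz(p,l["xy"],z),(atz(p,l["xy"],z)[:2]-eye)@u) for l in r.landmark_of(p,t)[:2]])
print(bar(p,eye,73.2))
# profile along the bar top
y=[]
for s in range(-40,190,3):
    q=proj(p,[*(eye+s*u),110]).round().astype(int)
    y.append((s,p["pixels"][q[1],q[0]].tolist()) if 0<=q[1]<420 and 0<=q[0]<560 else (s,None))
print(y)
```

```text
12.1 [179.88  -0.08  72.94] [540.54 224.81 231.78]
profile_arm [(array([280., 230.]), 0.97, array([531.79, 199.6 , 100.  ]), np.float64(-0.9204717936857357))]
balance [(array([279., 144.]), 0.61, array([553.49, 272.9 , 100.  ]), np.float64(75.49324012446314))]
blade []
rack [(array([280., 134.]), 0.81, array([554.57, 276.89,   0.  ]), np.float64(79.62536669080627))]
(np.float64(72.99573783679816), [array([532.24, 200.43]), array([554.47, 273.11])], np.int64(34), 34, np.float64(10.5), array([ 20., 119.]))
[(-40, [142, 145, 140]), (-37, [208, 212, 205]), (-34, [221, 224, 219]), (-31, [221, 223, 218]), (-28, [221, 224, 219]), (-25, [222, 224, 219]), (-22, [222, 225, 219]), (-19, [222, 225, 220]), (-16, [223, 226, 220]), (-13, [223, 226, 220]), (-10, [214, 218, 211]), (-7, [146, 144, 146]), (-4, [160, 158, 161]), (-1, [182, 179, 182]), (2, [194, 191, 193]), (5, [198, 195, 197]), (8, [191, 188, 192]), (11, [224, 226, 222]), (14, [227, 230, 225]), (17, [227, 230, 225]), (20, [229, 231, 226]), (23, [229, 231, 226]), (26, [229, 232, 227]), (29, [230, 233, 227]), (32, [231, 233, 228]), (35, [
[... 516 characters left out ...]
 236]), (104, [238, 240, 235]), (107, [238, 240, 236]), (110, [238, 240, 236]), (113, [238, 240, 236]), (116, [240, 241, 237]), (119, [239, 241, 237]), (122, [239, 241, 237]), (125, [239, 241, 236]), (128, [239, 241, 236]), (131, [238, 241, 236]), (134, [238, 240, 236]), (137, [235, 238, 233]), (140, [130, 131, 128]), (143, [153, 150, 153]), (146, [120, 118, 119]), (149, [98, 97, 93]), (152, [109, 109, 104]), (155, [110, 110, 104]), (158, [159, 156, 157]), (161, [202, 198, 201]), (164, [185, 181, 184]), (167, [134, 131, 133]), (170, [107, 107, 102]), (173, [111, 111, 105]), (176, [111, 111, 105]), (179, [164, 162, 162]), (182, [215, 214, 213]), (185, [234, 236, 231]), (188, [234, 236, 231])]
```

Call:
carry_out --commands '[{"translation":[0.0251,-0.0004,0.02],"spin":0,"jaw":0.085},{"translation":[0.0251,-0.0004,0.02],"spin":0,"jaw":0.085},{"translation":[0,0,0.03],"spin":0,"jaw":0.085},{"translation":[0,0,0.03],"spin":0,"jaw":0.085},{"translation":[0,0,0.03],"spin":0,"jaw":0.085},{"translation":[0,0,0.02],"spin":0,"jaw":0.085},{"translation":[0,0,0],"spin":0,"jaw":0.085},{"translation":[0,0,0],"spin":0,"jaw":0.085}]'

```text
time: 12.97
tool_pos: [552.8, 272.6, 79.4]
tcp_rot: [-179.9, 0.1, 73.1]
ft_force: [-0.7, -0.3, 0.7]
finger_gap: 84.8
grip_force: 0.0
```

Run:
```python
from bar import *
np.set_printoptions(precision=2,suppress=True)
p=snap("wrist");np.save("pics/arm3.npy",p,allow_pickle=True);e=r.sense();print(e["time"],e["tcp_rot"],e["tool_pos"],e["ft_force"])
eye=np.array([532.2,200.4])
print([(np.round(l["xy"]),round(l["score"],2),atz(p,l["xy"],100)) for l in r.landmark_of(p,"balance")[:2]])
print(bar(p,eye,73.2,70,130))
```

```text
13.0167 [179.96  -0.03  73.08] [554.19 273.16  81.37] [ 0.26 -0.07  0.16]
[(array([282., 290.]), 0.61, array([553.46, 272.5 , 100.  ]))]
(np.float64(73.08153145178926), [array([532.54, 200.3 ]), array([554.66, 273.01])], np.int64(20), 20, np.float64(9.625), array([ 70., 127.]))
```

Aligned. I'll close the gripper and lift slightly.

Call:
carry_out --commands '[{"translation":[0,0,0],"spin":0,"jaw":0.05},{"translation":[0,0,0],"spin":0,"jaw":0.03},{"translation":[0,0,0],"spin":0,"jaw":0.018},{"translation":[0,0,0],"spin":0,"jaw":0.012},{"translation":[0,0,0],"spin":0,"jaw":0.0},{"translation":[0,0,0],"spin":0,"jaw":0.0},{"translation":[0,0,0],"spin":0,"jaw":0.0},{"translation":[0,0,0],"spin":0,"jaw":0.0}]' --squeeze 90

```text
time: 13.73
tool_pos: [553.9, 273.1, 80.6]
tcp_rot: [180.0, -0.0, 73.1]
ft_force: [-0.1, 0.1, 4.0]
finger_gap: 8.5
grip_force: 88.3
```

Call:
carry_out --commands '[{"translation":[0,0,-0.003],"spin":0,"jaw":0.0},{"translation":[0,0,-0.005],"spin":0,"jaw":0.0},{"translation":[0,0,-0.01],"spin":0,"jaw":0.0},{"translation":[0,0,-0.015],"spin":0,"jaw":0.0},{"translation":[0,0,-0.02],"spin":0,"jaw":0.0},{"translation":[0,0,-0.02],"spin":0,"jaw":0.0},{"translation":[0,0,-0.02],"spin":0,"jaw":0.0},{"translation":[0,0,-0.01],"spin":0,"jaw":0.0}]'

```text
time: 14.4
tool_pos: [554.1, 273.4, 185.9]
tcp_rot: [179.9, -0.1, 73.1]
ft_force: [1.6, 0.1, -6.7]
finger_gap: 8.1
grip_force: 88.9
```

Run:
```python
from bar import *
np.set_printoptions(precision=2,suppress=True)
p=snap("wrist");np.save("pics/arm4.npy",p,allow_pickle=True);e=r.sense();print(e["time"],e["tcp_rot"],e["tool_pos"],e["ft_force"],e["wrist_torque"],e["finger_gap"],e["grip_force"])
ps={n:snap(n) for n in("scene","side")}
for t in("profile_arm","balance","blade"):
  for n,q in ps.items(): print(t,n,[(np.round(l["xy"],1),round(l["score"],2)) for l in r.landmark_of(q,t)[:1]])
```

```text
14.45 [179.8   -0.17  73.11] [554.98 273.72 187.51] [ 1.1  -0.21 -4.9 ] [ 0.1  -0.12  0.05] 8.139073493929248 88.98709774017334
profile_arm scene [(array([329.8, 194.4]), 0.73)]
profile_arm side [(array([249.3, 164.1]), 0.63)]
balance scene [(array([339.6, 204.5]), 0.6)]
balance side [(array([251. , 147.2]), 0.52)]
blade scene [(array([358.8, 230. ]), 0.7)]
blade side []
```

Lifted cleanly: about 7 N of load, gap 8 mm, and the arm is level. I'll carry it over high and then turn it.

Call:
carry_out --commands '[{"translation":[0,0,-0.025],"spin":0,"jaw":0.0},{"translation":[0,0,-0.025],"spin":0,"jaw":0.0},{"translation":[-0.0075,0.0026,0],"spin":0,"jaw":0.0},{"translation":[-0.015,0.0051,0],"spin":0,"jaw":0.0},{"translation":[-0.0226,0.0077,0],"spin":0,"jaw":0.0},{"translation":[-0.0301,0.0103,0],"spin":0,"jaw":0.0},{"translation":[-0.0301,0.0103,0],"spin":0,"jaw":0.0},{"translation":[-0.0301,0.0103,0],"spin":0,"jaw":0.0}]'

```text
time: 15.52
tool_pos: [557.3, 127.5, 230.6]
tcp_rot: [-179.9, 0.1, 73.1]
ft_force: [1.2, -0.6, -8.6]
finger_gap: 8.3
grip_force: 88.8
```

Call:
carry_out --commands '[{"translation":[-0.0301,0.0103,0],"spin":0,"jaw":0.0},{"translation":[-0.0301,0.0103,0],"spin":0,"jaw":0.0},{"translation":[-0.0301,0.0103,0],"spin":0,"jaw":0.0},{"translation":[-0.0301,0.0103,0],"spin":0,"jaw":0.0},{"translation":[-0.0301,0.0103,0],"spin":0,"jaw":0.0},{"translation":[-0.0301,0.0103,0],"spin":0,"jaw":0.0},{"translation":[-0.0301,0.0103,0],"spin":0,"jaw":0.0},{"translation":[-0.0301,0.0103,0],"spin":0,"jaw":0.0}]'

```text
time: 16.18
tool_pos: [565.7, -126.7, 230.7]
tcp_rot: [-179.8, 0.0, 73.1]
ft_force: [0.8, 0.1, -8.2]
finger_gap: 8.5
grip_force: 88.8
```

Call:
carry_out --commands '[{"translation":[-0.0226,0.0077,0],"spin":0,"jaw":0.0},{"translation":[-0.015,0.0051,0],"spin":0,"jaw":0.0},{"translation":[-0.0075,0.0026,0],"spin":0,"jaw":0.0},{"translation":[0,0,0],"spin":-0.04,"jaw":0.0},{"translation":[0,0,0],"spin":-0.07,"jaw":0.0},{"translation":[0,0,0],"spin":-0.07,"jaw":0.0},{"translation":[0,0,0],"spin":-0.07,"jaw":0.0},{"translation":[0,0,0],"spin":-0.07,"jaw":0.0}]'

```text
time: 16.85
tool_pos: [568.5, -171.1, 231.9]
tcp_rot: [-179.9, -0.1, 91.7]
ft_force: [0.3, 0.7, -7.2]
finger_gap: 9.0
grip_force: 88.8
```

Call:
carry_out --commands '[{"translation":[0,0,0],"spin":-0.07,"jaw":0.0},{"translation":[0,0,0],"spin":-0.07,"jaw":0.0},{"translation":[0,0,0],"spin":-0.07,"jaw":0.0},{"translation":[0,0,0],"spin":-0.06,"jaw":0.0},{"translation":[0,0,0],"spin":-0.037,"jaw":0.0},{"translation":[0,0,0],"spin":0,"jaw":0.0},{"translation":[0,0,0],"spin":0,"jaw":0.0},{"translation":[0,0,0],"spin":0,"jaw":0.0}]'

```text
time: 17.52
tool_pos: [568.8, -171.5, 232.7]
tcp_rot: [-180.0, -0.0, 109.0]
ft_force: [-0.8, 0.4, -7.5]
finger_gap: 8.3
grip_force: 88.8
```

Run:
```python
from bar import *
np.set_printoptions(precision=2,suppress=True)
p=snap("wrist");np.save("pics/arm5.npy",p,allow_pickle=True);e=r.sense();print(e["time"],e["tcp_rot"],e["tool_pos"],e["ft_force"],e["wrist_torque"],e["finger_gap"],e["grip_force"])
for t,z in(("head_centre",111),("fork_top",164.5)): print(t,[(np.round(l["xy"],1),round(l["score"],2),atz(p,l["xy"],z)) for l in r.landmark_of(p,t)[:1]])
T=e["tool_pos"];th=np.deg2rad(e["tcp_rot"][2]);u=np.array([np.cos(th),np.sin(th)]);eye=np.array(T[:2])-76*u
for h in(0,):print("bar",bar(p,eye,e["tcp_rot"][2],90,132,z=T[2]+29))
ps={n:snap(n) for n in("scene","side")}
B=np.array([*(eye+160*u),T[2]+19-65]);E=np.array([*eye,T[2]+19]);print(E,B)
for t,X in(("profile_arm",E),("blade",B),("fork_top",[594.1,-243.7,164.5]),("head_centre",[541.5,-90.4,111])):
  for n,q in ps.items(): print(t,n,[(np.round(l["xy"],1),round(l["score"],2)) for l in r.landmark_of(q,t)[:1]],"pred",proj(q,X))
```

```text
17.5667 [-179.98   -0.03  108.97] [ 568.87 -171.63  232.8 ] [-0.55 -0.32 -7.61] [ 0.06 -0.05 -0.02] 8.570360006625172 88.80376696586609
head_centre []
fork_top []
bar (np.float64(112.22054544080791), [array([ 599.54, -241.45]), array([ 570.75, -170.98])], np.int64(6), 7, np.float64(11.333333333333334), array([ 90., 129.]))
[ 593.58 -243.5   251.8 ] [541.56 -92.2  186.8 ]
profile_arm scene [(array([217., 161.]), 0.93)] pred [216.81 160.84]
profile_arm side [(array([313.5, 250.3]), 0.7)] pred [314.19 250.42]
blade scene [(array([256.7, 179. ]), 0.57)] pred [257.77 178.01]
blade side [(array([278.7, 229.2]), 0.85)] pred [279.02 229.8 ]
fork_top scene [(array([216.2, 176.9]), 0.49)] pred [218.86 178.73]
fork_top side [(array([310.7, 272.2]), 0.78)] pred [313.35 269.54]
head_centre scene [(array([262.5, 192.7]), 0.96)] pred [259.08 193.14]
head_centre side [(array([281.4, 244.3]), 0.64)] pred [279.42 245.25]
```

Everything matches to about 1 px. From the saved picture I'll cross-check the jigger's yaw and head centre using the base bolts and the mould rim.

Run:
```python
from h import *
np.set_printoptions(precision=1,suppress=True)
p=np.load("pics/fork.npy",allow_pickle=True).item()
a,b,c=[atz(p,q,20)[:2] for q in((207,95),(260,178),(437,76))]
an=lambda v:np.degrees(np.arctan2(v[1],v[0]))
print(a,b,c,"yaw",an(c-b),an(b-a)+180-90+180,np.linalg.norm(c-b),np.linalg.norm(b-a),"centre",(a+c)/2)
# mould rim outer circle: fit over centre, max radial gradient at z=111, r=44
g=cv2.GaussianBlur(p["pixels"].min(2).astype(np.float32),(3,3),0);t=np.linspace(0,2*np.pi,120,endpoint=False)
def samp(x,y,R,z):
    q=np.array([proj(p,[x+R*np.cos(k),y+R*np.sin(k),z]) for k in t],np.float32)
    return cv2.remap(g,q[:,:1].copy(),q[:,1:].copy(),1,borderMode=cv2.BORDER_REPLICATE).ravel()
best=sorted(((np.median(samp(x,y,42,111)-samp(x,y,46,111)),x,y) for x in range(530,562,2) for y in range(-106,-72,2)),reverse=True)[:5];print(best)
```

```text
[ 551.5 -335.3] [ 683.3 -293.4] [593.1  -6.2] yaw 107.44609140333519 287.62899923028493 301.07742746749136 138.36078058516435 centre [ 572.3 -170.8]
[(np.float32(84.0701), 544, -90), (np.float32(75.101715), 546, -90), (np.float32(59.6102), 548, -90), (np.float32(51.431152), 546, -88), (np.float32(50.276978), 544, -88)]
```

The cross-check gives a yaw of about 108° and the head at about (545,-90.5). That needs a small correction before lowering gently.

Call:
carry_out --commands '[{"translation":[0,0.0019,0],"spin":0.017,"jaw":0.0},{"translation":[0,0,0.005],"spin":0,"jaw":0.0},{"translation":[0,0,0.009],"spin":0,"jaw":0.0},{"translation":[0,0,0.01],"spin":0,"jaw":0.0},{"translation":[0,0,0.009],"spin":0,"jaw":0.0},{"translation":[0,0,0.006],"spin":0,"jaw":0.0},{"translation":[0,0,0.003],"spin":0,"jaw":0.0},{"translation":[0,0,0.001],"spin":0,"jaw":0.0}]'

```text
time: 18.83
tool_pos: [570.2, -171.1, 188.8]
tcp_rot: [-179.9, -0.1, 108.0]
ft_force: [-0.2, 0.7, -7.2]
finger_gap: 8.4
grip_force: 88.9
```

Call:
carry_out --commands '[{"translation":[0,0,0],"spin":0,"jaw":0.0},{"translation":[0,0,0],"spin":0,"jaw":0.0},{"translation":[0,0,0],"spin":0,"jaw":0.0},{"translation":[0,0,0],"spin":0,"jaw":0.0},{"translation":[0,0,0],"spin":0,"jaw":0.0},{"translation":[0,0,0],"spin":0,"jaw":0.0},{"translation":[0,0,0],"spin":0,"jaw":0.0},{"translation":[0,0,0],"spin":0,"jaw":0.0}]'

```text
time: 19.5
tool_pos: [570.9, -171.4, 190.3]
tcp_rot: [180.0, 0.0, 108.0]
ft_force: [0.1, 0.2, -7.6]
finger_gap: 8.5
grip_force: 88.9
```

Run:
```python
from h import *
np.set_printoptions(precision=2,suppress=True)
e=r.sense();print(e["time"],e["tcp_rot"],e["tool_pos"],e["ft_force"],e["wrist_torque"],e["qd"],e["finger_gap"],e["grip_force"])
T=e["tool_pos"];th=np.deg2rad(e["tcp_rot"][2]);u=np.array([np.cos(th),np.sin(th)]);eye=np.array(T[:2])-76*u
ps={n:snap(n) for n in("scene","side")}
B=np.array([*(eye+160*u),T[2]+19-65]);E=np.array([*eye,T[2]+19]);print(E,B)
for t,X in(("profile_arm",E),("blade",B)):
  for n,q in ps.items(): print(t,n,[(np.round(l["xy"],1),round(l["score"],2)) for l in r.landmark_of(q,t)[:1]],"pred",proj(q,X))
f=lambda n,x,y:cv2.resize(ps[n]["pixels"][y:y+90,x:x+120],None,fx=4,fy=4,interpolation=cv2.INTER_CUBIC)
w=snap("wrist")["pixels"]
cv2.imwrite("pics/end.png",cv2.resize(np.vstack([f("scene",170,130),f("side",230,200)]),None,fx=.8,fy=.8))
```

```text
19.5 [179.99   0.01 108.05] [ 570.86 -171.35  190.28] [ 0.08  0.16 -7.6 ] [-0.01 -0.01  0.06] [ 0.08  0.13  0.07  0.08 -0.    0.04] 8.47253252522238 88.86089444160461
[ 594.41 -243.62  209.28] [544.84 -91.49 144.28]
profile_arm scene [(array([220.2, 168.5]), 0.69)] pred [217.73 169.75]
profile_arm side [(array([314. , 261.8]), 0.59)] pred [313.97 259.93]
blade scene [(array([255.5, 186.8]), 0.91)] pred [258.02 187.01]
blade side [(array([280.5, 238. ]), 0.81)] pred [280.32 238.43]
```

View pics/end.png

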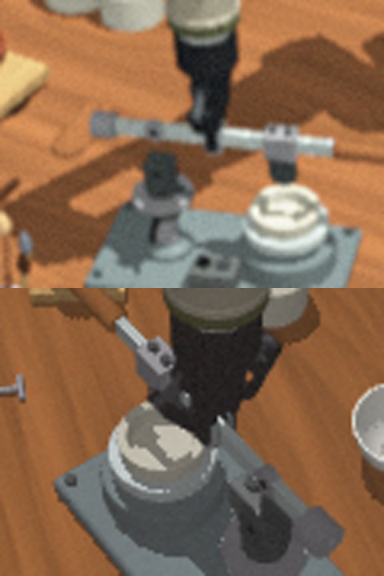

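The picture shows the arm level and steady. In the upper half the eye is at (152,130) above the fork at (160,165), and the blade at (283,170) is over the mould at (285,205). I'm handing it in.

```bash
python3 -c "
from bench import r
print(r.hand_in())"
```

```text
the job is handed in; nothing more can be done
None
```

The job is handed in at about 20 s: the fork's pointer is on the index rib, and the gripper is holding the profile arm level and steady by its balance point, with the eye about 3 cm above the fork and the blade over the centre of the mould.

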